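Put the spare grinding-wheel sets away on their storage pins

ROBOT

A 7-joint arm with a two-finger parallel gripper is mounted at the origin on the work surface. World frame = base frame: x ahead of the robot, y to its left, z up, the work surface at z = 0. Lengths are in m, angles in rad, forces in N, time in s.
With the tool pointing down it reaches from about 0.35 to 0.9 m from the base axis. Payload 7.2 kg.
Tool frame: the origin (TCP) lies midway between the tips of the shut fingers; the grasp point (between the pads) lies 19 mm behind it (bot.grip_depth is the z of the grasp point in the tool frame, in m); z points along the fingers, y is the line along which they close (so a half turn about z gives the same grasp; the last joint's range is limited). The gripper opens to 88 mm and grips with 3 to 60 N. Pads are 20 mm wide; open, the fingers measure 115 mm over their backs; the gripper's body (75 mm by 178 mm) begins 61 mm behind the grasp point.
Start: joints at [-0.068, 0.411, -0.013, 1.596, 0.006, 1.134, -0.082], TCP at [0.625, -0, 0.223] pointing down, gripper open.
Joint ranges: [-2.95, 2.95], [-0.29, 1.99], [-1.47, 1.44], [0.14, 2.54], [-1.03, 4.17], [0.13, 1.85], [-2.86, 2.86]. Speed limits (rad/s): [2.39, 2.39, 3.01, 3.01, 3.14, 3.14, 3.14].

INTERFACE

Orientations are given as a unit quaternion [x, y, z, w].
In Python, from workcell import sensors, read_camera, job, boxes_of, spot_point, bot gives the robot as it stands.
- The arm moves only by the tool jog_arm, never from a script. Its argument "steps" is a list of rows, each a list of 7 numbers: the shift along the tool's x, y, z in mm, then the turn, a rotation vector about the tool's x, y, z in units of 6 degrees (1.0 is 6 degrees), then the opening, from 0 (shut) to 1 (fully open). In form: [[dx, dy, dz, ax, ay, az, jaw], ...]. A call has 1 to 20 rows; each row is the pose to reach, as a shift and turn from the pose commanded when the call began, along the tool's axes at that moment; what a row does not reach only later rows make up. A row lasts 1/10 s, in which the tool goes at most 50 mm and 8.59 degrees, less where a joint would pass 70% of its speed; a pose out of reach is approached as far as the arm can. A call with a gripper value outside its range is refused whole. The fingers move at their own pace and stop on an object; "force" is the grip in N (left out, the last holds). Time passes only in rows, so rows that repeat a pose let the fingers close. It gives the time, the measured TCP pose, the force, the opening and the grip force at its end, in the units of the state.
- sensors.get_obs(): the state, without advancing time (a new reading comes with each control period).
- read_camera(name): name is "scene" or "side" or "wrist"; returns a dict with "color" (420x560x3 uint8, red, green, blue), "vfov" (degrees; the focal length in pixels is half the picture's height over the tangent of half this angle, whatever the lens; pixels are square), "cx", "cy" (the principal point, pixels), "R" (3x3) and "t" (3): a world point X has camera coordinates R X + t. Camera axes: x right, y down, z forward; pixel columns grow to the right and rows downward; lengths in m; the calibration is good to about 2 mm. A picture is of the moment at which its call begins. There is no depth.
- job.job_done(): hands the job in; it is judged then, once.
Trained networks look in a picture, given as the dict that the camera call returned (one of the last four; its "shot" number tells which), for a name from the list of things; names that differ only in an ending like _2 or _b are one class to them, and where a whole thing is asked for, a point or a joint stands for the part that bears it (a point fixed in the world has none). Each returns a list of dicts, best first, with "score" (0 to 1); they miss things now and then, are a little off and sometimes report something else, mostly with a low value. They report only what shows in the picture. A call takes as long as a camera call. They do not tell look-alikes from the thing itself.
- boxes_of(picture, name): "box" ([left, top, right, bottom] in pixels, round what is visible of it).
- spot_point(picture, name): "point" ([column, row] in pixels: a listed point, or the origin of a listed thing).
The state is a dict: "time": time; "joints": joint angles; "dq": joint speeds; "joint_torque": joint torques, N m; "position": TCP position; "orientation": TCP orientation; "wrist_force": force on the tool from outside, world axes, zero at the start; "moment": the same for the moment, N m; "finger_gap": finger opening in m; "finger_force": force on a finger pad.
Only numpy, scipy, OpenCV 4.12 (cv2) and the standard library are available. Lean on these libraries where they do the work, as an engineer would, in place of code of your own. Each camera call takes 0.05 s, during which the arm holds its last target. There are 200 camera calls.

TASK

Put the grinder's spare parts away on the two storage pins. On the pin with the square foot stack the large flange first, then the thick wheel on it, then the hexagon nut on top; on the pin with the round foot stack the small flange first, then the thin wheel on it. Every part must be threaded over its pin and lie flat, fully down on what is below it, and do not disturb the mug, the wrench or the jar.

Things in the scene. Friction and masses are not known exactly. Their poses are not given: they have to be found in the camera images.
- square_stand: Storage stand with the SQUARE foot, fixed to the bench: a grey plate 80 x 80 mm, 12 mm thick, with an upright steel pin of 14 mm diameter in the middle, its top 60 mm above the bench (the last 10 mm taper to 6 mm). Origin at the centre of the plate's underside, on the bench; z up along the pin; x and y square to the plate's edges.
- round_stand: Storage stand with the ROUND foot, fixed to the bench: a grey disc 80 mm across, 12 mm thick, with an upright steel pin of 14 mm diameter in the middle, shorter than the other: its top is 36 mm above the bench (the last 10 mm taper to 6 mm). Origin at the centre of the disc's underside, on the bench; z up along the pin.
- large_flange: Large flange: a bright steel disc, 56 mm outside diameter, 12 mm thick, with a ring of six small dark dots on top; about 0.2 kg. A 22 mm bore runs right through it. Origin at the centre of its underside, z up along the bore. Starts lying flat on the bench.
- small_flange: Small flange: a plain bright steel disc, 40 mm outside diameter, 12 mm thick, without dots; about 0.07 kg. A 22 mm bore runs right through it. Origin at the centre of its underside, z up along the bore. Starts lying flat on the bench.
- thick_wheel: Thick grinding wheel: a rough brick-brown abrasive disc, 64 mm outside diameter, 24 mm thick; about 0.13 kg. A 22 mm bore runs right through it. Origin at the centre of its underside, z up along the bore. Starts lying flat on the bench.
- thin_wheel: Thin grinding wheel: a rough brick-brown abrasive disc, 52 mm outside diameter, 14 mm thick; about 0.05 kg. A 22 mm bore runs right through it. Origin at the centre of its underside, z up along the bore. Starts lying flat on the bench.
- hex_nut: Hexagon nut of dark steel, unthreaded, 36 mm across the flats, 41.5 mm across the corners, 16 mm thick; about 0.11 kg. Its flats face along +x and every 60 degrees from there in its own frame. The bore is hexagonal, 22 mm across. Origin at the centre of its underside, z up along the bore. Starts lying flat on the bench.
- mug: Bystander: white mug, 72 mm across the rim, 80 mm high, with a handle on its +y side, standing loose among the parts on the far side. Origin at the centre of its underside.
- wrench: Bystander: steel wrench 150 mm long, lying loose on the far side between the mug and the jar, its length along its own x. Origin on its underside near the middle.
- jar: Bystander: green jar with a steel lid, 60 mm across, 70 mm high, standing loose among the parts on the far side. Origin at the centre of its underside.
Mind the look-alikes: they are no part of the job. What is shaped like the thin_wheel but blue or turquoise is not meant.

How it is judged:
At the end, for the whole second after the job is handed in: Undersides above the stand origin, within 3 mm: square foot: large flange 12, thick wheel 24, hex nut 48 mm; round foot: small flange 12, thin wheel 24 mm. Each within 8 mm of its pin axis, tilted under 0.1 rad, at rest (under 0.02 m/s), released (horizontal distance between each of large_flange, thick_wheel, hex_nut and square_stand below 0.008 m and z of large_flange in the frame of square_stand between 0.009 and 0.015 m and angle between each of large_flange, thick_wheel, hex_nut, small_flange, thin_wheel's own z axis and vertical below 0.1 rad and linear speed of each of large_flange, thick_wheel, hex_nut, small_flange, thin_wheel below 0.02 m/s and z of thick_wheel in the frame of square_stand between 0.021 and 0.027 m and z of hex_nut in the frame of square_stand between 0.045 and 0.051 m and horizontal distance between each of small_flange, thin_wheel and round_stand below 0.008 m and z of small_flange in the frame of round_stand between 0.009 and 0.015 m and z of thin_wheel in the frame of round_stand between 0.021 and 0.027 m); the robot touches nothing.
It fails at once if the mug is moved by more than 20 mm (distance of mug from where it was at the start of the episode above 0.02 m).
It fails at once if the wrench is moved by more than 20 mm (distance of wrench from where it was at the start of the episode above 0.02 m).
It fails at once if the jar is moved by more than 20 mm (distance of jar from where it was at the start of the episode above 0.02 m).
It also fails if it takes over 136 s, if anything falls off the work surface, if the arm or the gripper's body presses on something with over 40 N, if the wrist force passes 120 N, or if a joint passes its speed limit or range.

## Working session

There is one attempt and no reset: what is moved stays moved. The work goes in short steps, Python scripts to look and compute and a tool call to move; the robot and the scene stay as the last step left them, time stands still between calls to the robot, and variables do not carry over. Pictures are saved under pics/ and viewed, at most 14 in all, crops included, and the job is handed in when it is done.

Besides the shell and the picture viewer there is one more tool, called after ">>>" in YAML: its name, and indented under it one key for each argument. jog_arm: Moves the arm, as the interface text tells. Its arguments: {"type":"object","properties":{"steps":{"type":"array"},"force":{"type":"number"}},"required":["steps"]}

```bash
mkdir -p pics; ls; cat > h.py <<'E'
import numpy as np, cv2
from workcell import sensors, read_camera, job, boxes_of, spot_point, bot
def ray(p,uv):
    f=p["color"].shape[0]/2/np.tan(np.radians(p["vfov"])/2)
    d=np.array([(uv[0]-p["cx"])/f,(uv[1]-p["cy"])/f,1.])
    R=np.array(p["R"]);return -R.T@np.array(p["t"]),R.T@d
def atz(p,uv,z):
    c,d=ray(p,uv);return c+d*(z-c[2])/d[2]
def proj(p,X):
    f=p["color"].shape[0]/2/np.tan(np.radians(p["vfov"])/2)
    q=np.array(p["R"])@X+np.array(p["t"]);return np.array([p["cx"]+f*q[0]/q[2],p["cy"]+f*q[1]/q[2]])
def save(p,n,crop=None,s=1):
    im=p["color"][:,:,::-1]
    if crop: im=im[crop[1]:crop[3],crop[0]:crop[2]]
    cv2.imwrite("pics/"+n,cv2.resize(im,None,fx=s,fy=s,interpolation=cv2.INTER_CUBIC))
E
python3 - <<'E'
from h import *
np.set_printoptions(precision=4,suppress=True)
names="square_stand round_stand large_flange small_flange thick_wheel thin_wheel hex_nut mug wrench jar".split()
o=sensors.get_obs();print(o)
for c in ("scene","side","wrist"):
    p=read_camera(c);save(p,c+"0.png");print(c,p["vfov"],-np.array(p["R"]).T@p["t"])
    for n in names:
        print(n,[(np.round(b["point"]).tolist(),round(b["score"],2),atz(p,b["point"],0)[:2].round(3).tolist()) for b in spot_point(p,n)[:3]])
E
```

```text
pics
{'time': 0.0, 'joints': array([-0.0682,  0.4119, -0.0127,  1.597 ,  0.0056,  1.1343, -0.0822]), 'dq': array([-0.0012, -0.0003, -0.    , -0.0015, -0.0004,  0.0013, -0.0008]), 'joint_torque': array([ -0.0003, -58.7956,   0.6417, -29.1074,  -0.0538,   0.0184,
         0.0002]), 'position': array([ 0.6245, -0.    ,  0.2218]), 'orientation': array([ 0.7071,  0.7071, -0.0006, -0.0005]), 'wrist_force': array([-0.1442,  0.1187,  0.0322]), 'moment': array([0.0048, 0.0466, 0.0018]), 'finger_force': 0.0, 'finger_gap': 0.08765749614917928}
scene 57.13587868962973 [ 0.9875 -0.468   0.7388]
square_stand [([211.0, 316.0], 0.88, [0.63, -0.302])]
round_stand [([122.0, 297.0], 0.73, [0.455, -0.399]), ([252.0, 192.0], 0.29, [0.44, 0.007])]
large_flange [([253.0, 193.0], 0.53, [0.447, 0.007])]
small_flange [([306.0, 156.0], 0.7, [0.457, 0.214])]
thick_wheel []
thin_wheel [([230.0, 213.0], 0.71, [0.454, -0.083]), ([200.0, 240.0], 0.7, [0.462, -0.189]), ([244.0, 251.0], 0.56, [0.562, -0.142])]
hex_nut [([369.0, 164.0], 0.51, [0.613, 0.306])]
mug [([280.0, 267.0], 0.7, [0.657, -0.119])]
wrench [([306.
[... 667 characters left out ...]
, 344.0], 0.68, [0.603, 0.303])]
mug [([248.0, 196.0], 0.82, [0.646, -0.117])]
wrench [([237.0, 228.0], 0.7, [0.649, -0.003])]
jar [([224.0, 263.0], 0.72, [0.654, 0.105])]
wrist 70.72472194118824 [0.6243 0.0665 0.3855]
square_stand [([162.0, 317.0], 0.19, [0.455, -0.188])]
round_stand []
large_flange [([140.0, 182.0], 0.58, [0.444, 0.012])]
small_flange []
thick_wheel []
thin_wheel [([229.0, 286.0], 0.83, [0.555, -0.138]), ([155.0, 250.0], 0.75, [0.455, -0.083]), ([175.0, 376.0], 0.64, [0.465, -0.292])]
hex_nut []
mug [([296.0, 277.0], 0.75, [0.651, -0.123])]
wrench [([297.0, 198.0], 0.92, [0.651, -0.009])]
jar [([306.0, 108.0], 0.75, [0.659, 0.104]), ([295.0, 194.0], 0.64, [0.647, -0.004])]
```

View pics/side0.png

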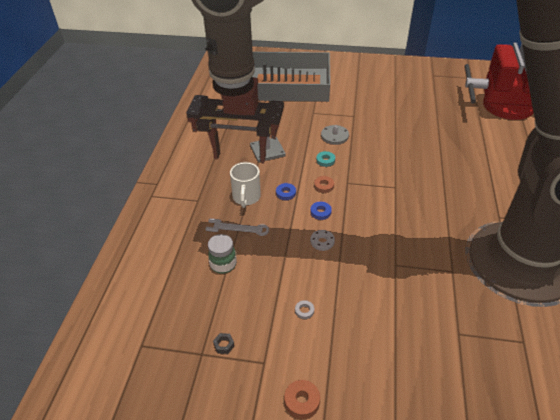

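View pics/scene0.png

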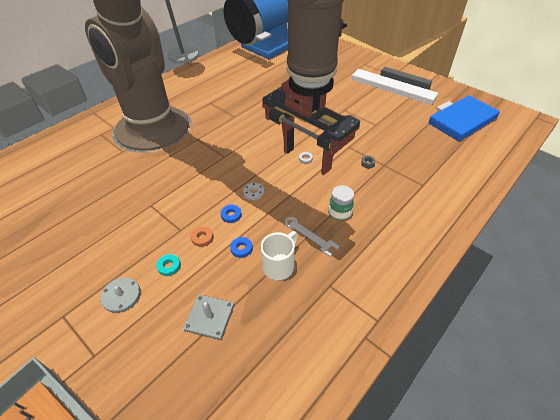

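View pics/wrist0.png

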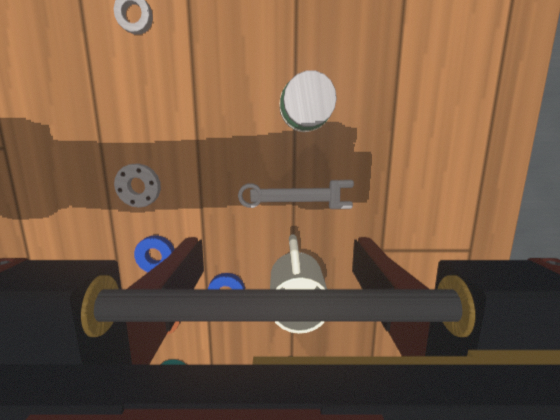

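Identification, in side-picture pixels:
- Square stand is at (267,150) and the round stand at (335,134).
- The disc with dots at (321,240) is the large flange. The plain disc at (304,309) is the small flange.
- There are four thin-wheel-shaped discs. The ones at (286,191) and (321,211) are blue, and the one at (326,158) is turquoise. The one at (324,184) is brick-brown, so that is the thin wheel.
- The thick wheel is at (302,399) and the nut at (224,343).

I'll move over the stands and look with the wrist camera.

>>> jog_arm:
  steps:
    - [-400,-85,0,0,0,0,1]
    - [-400,-85,0,0,0,0,1]
    - [-400,-85,0,0,0,0,1]
    - [-400,-85,0,0,0,0,1]
    - [-400,-85,0,0,0,0,1]
    - [-400,-85,0,0,0,0,1]
    - [-400,-85,0,0,0,0,1]
    - [-400,-85,0,0,0,0,1]
    - [-400,-85,0,0,0,0,1]
    - [-400,-85,0,0,0,0,1]
    - [-400,-85,0,0,0,0,1]
    - [-400,-85,0,0,0,0,1]
    - [-400,-85,0,0,0,0,1]
    - [-400,-85,0,0,0,0,1]

```text
time: 3.05
position: [0.5408, -0.3987, 0.2229]
orientation: [0.706, 0.708, 0.0, 0.0]
wrist_force: [0.0, 0.5, 0.3]
finger_gap: 0.0877
finger_force: 0.0
```

```bash
cat >> h.py <<'E'
DIM=dict(large_flange=(.028,.012),small_flange=(.020,.012),thick_wheel=(.032,.024),thin_wheel=(.026,.014),hex_nut=(.0195,.016))
def sil(p,xy,r,h,z0=0.):
    a=np.linspace(0,2*np.pi,60)
    P=np.array([proj(p,[xy[0]+r*np.cos(t),xy[1]+r*np.sin(t),z]) for t in a for z in (z0,z0+h)])
    return cv2.convexHull(P.astype(np.float32))
def mask(p,box):
    im=cv2.cvtColor(p["color"],cv2.COLOR_RGB2BGR);k=3
    im=cv2.resize(im,None,fx=k,fy=k,interpolation=cv2.INTER_CUBIC)
    l,t,r,b=[int(k*v) for v in box];m=9
    t0,l0=max(t-60,0),max(l-60,0)
    c=np.ascontiguousarray(im[t0:b+60,l0:r+60]);M=np.zeros(c.shape[:2],np.uint8)
    cv2.grabCut(c,M,(l-m-l0,t-m-t0,r-l+2*m,b-t+2*m),np.zeros((1,65)),np.zeros((1,65)),6,cv2.GC_INIT_WITH_RECT)
    M=((M==1)|(M==3)).astype(np.uint8)
    n,lab,st,_=cv2.connectedComponentsWithStats(M)
    if n<2: return None
    cs=max(cv2.findContours(M,cv2.RETR_EXTERNAL,cv2.CHAIN_APPROX_NONE)[0],key=cv2.contourArea)
    return (cv2.convexHull(cs).reshape(-1,2)+[l0,t0]+0.5)/k-0.5
def cen(h):
    m=cv2.moments(np.asarray(h,np.float32).reshape(-1,1,2));return np.array([m["m10"],m["m01"]])/m["m00"],m["m00"]
def locate(p,box,name):
    H=mask(p,box)
    if H is None: return None
    r,h=DIM[name];c,A=cen(H);xy=atz(p,c,h/2)[:2]
    for _ in range(3):
        c2,A2=cen(sil(p,xy,r,h));xy=xy+(atz(p,c,h/2)-atz(p,c2,h/2))[:2]
    return xy,A/A2
E
python3 - <<'E'
from h import *
np.set_printoptions(precision=4,suppress=True)
print(sensors.get_obs()["position"])
for c in ("scene","side","wrist"):
    p=read_camera(c)
    if c=="wrist": save(p,"wrist1.png")
    for n in DIM:
        for b in boxes_of(p,n)[:4]:
            if b["score"]>.35:
                L=locate(p,b["box"],n); print(c,n,round(b["score"],2),np.round(b["box"]),L)
    for n in ("square_stand","round_stand"):
        for b in boxes_of(p,n)[:1]: print(c,n,round(b["score"],2),np.round(b["box"],1))
        for b in spot_point(p,n)[:1]: print(n,b["point"],atz(p,b["point"],0))
E
```

```text
[ 0.5408 -0.3987  0.2229]
scene large_flange 0.77 [244. 183. 266. 200.] (array([0.4451, 0.0091]), 0.9738722042869553)
scene small_flange 0.69 [298. 150. 314. 162.] (array([0.4631, 0.2036]), 1.0357881996447167)
scene thick_wheel 0.66 [332. 114. 352. 133.] (array([0.4444, 0.3951]), 1.0363771495040872)
scene thin_wheel 0.88 [232. 238. 249. 255.] (array([ 0.5535, -0.1413]), 0.9477952363694361)
scene thin_wheel 0.61 [191. 226. 212. 240.] (array([ 0.4524, -0.1773]), 0.8333673933839855)
scene thin_wheel 0.55 [152. 254. 180. 277.] (array([ 0.4658, -0.2841]), 0.9381846019166761)
scene thin_wheel 0.51 [222. 201. 242. 220.] (array([ 0.4592, -0.0857]), 0.9507395401487015)
scene hex_nut 0.63 [362. 158. 376. 168.] (array([0.6089, 0.305 ]), 1.0423185437785671)
square_stand [211.9, 317.4] [ 0.6337 -0.3017 -0.    ]
scene round_stand 0.75 [102.6 281.  140.4 311.5]
round_stand [122.7, 296.8] [ 0.4552 -0.397   0.    ]
side large_flange 0.75 [311. 232. 333. 251.] (array([0.4448, 0.009 ]), 0.9723123951676866)
side small_flange 0.82 [294. 303. 315. 323.] (array([0.4621, 0.2042]), 0.9937753692091879)
side t
[... 280 characters left out ...]
l 0.66 [309. 203. 331. 223.] (array([ 0.4582, -0.0847]), 0.9631882960643342)
side hex_nut 0.52 [216. 333. 231. 355.] (array([0.6082, 0.306 ]), 0.955104607723907)
side square_stand 0.98 [251.1 132.5 282.5 163.3]
square_stand [268.8, 147.1] [ 0.6272 -0.3209  0.    ]
side round_stand 0.78 [322.7 127.8 348.  143.7]
round_stand [333.7, 137.5] [ 0.4507 -0.3893  0.    ]
wrist thin_wheel 0.87 [180.   1. 228.  27.] (array([ 0.4591, -0.1946]), 0.4454951426725565)
wrist thin_wheel 0.68 [191.  76. 237. 122.] (array([ 0.4639, -0.2842]), 1.0022903375328023)
wrist square_stand 0.7 [304.5  65.9 390.6 155.6]
wrist round_stand 0.74 [177.1 159.9 240.6 221.5]
round_stand [210.1, 189.1] [ 0.4506 -0.3976  0.    ]
```

View pics/wrist1.png

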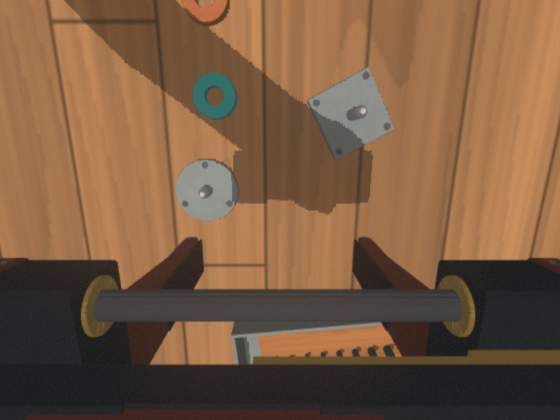

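The wrist picture shows the square stand around (350,113), tilted in yaw, the round stand at (207,190), the turquoise ring at (214,95) and the brown ring cut off at the top edge, around (205,5). Next I'll refine the stands and the thin wheel.

```bash
python3 - <<'E'
from h import *
np.set_printoptions(precision=4,suppress=True)
DIM["round_stand"]=(.04,.012)
p=read_camera("wrist")
print("round",locate(p,[177,160,240,221],"round_stand"))
H=mask(p,[305,66,391,156]);r=cv2.minAreaRect(H.astype(np.float32));print("sq rect",r,atz(p,r[0],.010), "cen",atz(p,cen(H)[0],.010))
# side: top plate of square via grabcut
s=read_camera("side");c=read_camera("scene")
print("round side",locate(s,[322,126,348,144],"round_stand"),"scene",locate(c,[102,280,141,312],"round_stand"))
print("thin scene",locate(c,[190,224,214,246],"thin_wheel"), "side",locate(s,[314,176,335,193],"thin_wheel"))
w=p["color"]
a=cv2.resize(w[60:230,170:400,::-1],None,fx=2.4,fy=2.4,interpolation=cv2.INTER_CUBIC)
b=cv2.resize(c["color"][180:290,140:280,::-1],None,fx=3,fy=3,interpolation=cv2.INTER_CUBIC)
o=np.zeros((410+330 if 0 else 410,552+0,3),np.uint8)
cv2.imwrite("pics/stands.png",a)
cv2.imwrite("pics/thin.png",b)
for u in ([350,113],[355,115],[361,111]): print(atz(p,u,.012),atz(p,u,.06))
for q in ([.63,-.305],): print(proj(p,[*q,.012]),proj(p,[*q,.06]))
E
```

```text
round (array([ 0.4486, -0.3974]), 0.9974406205182962)
sq rect ((351.26318359375, 112.74356079101562), (70.95921325683594, 73.09541320800781), 63.88610076904297) [ 0.6282 -0.3027  0.01  ] cen [ 0.6278 -0.3033  0.01  ]
round side (array([ 0.4492, -0.3973]), 0.9675302312143975) scene (array([ 0.4502, -0.3979]), 0.9794811384538739)
thin scene (array([ 0.461 , -0.1811]), 0.985592968653878) side (array([ 0.46  , -0.1804]), 0.9879118518018418)
[ 0.6262 -0.3032  0.012 ] [ 0.615  -0.3071  0.06  ]
[ 0.6323 -0.3054  0.012 ] [ 0.6204 -0.3091  0.06  ]
[ 0.6392 -0.3009  0.012 ] [ 0.6264 -0.3051  0.06  ]
[353.0789 114.6046] [364.4647 110.9296]
```

View pics/stands.png

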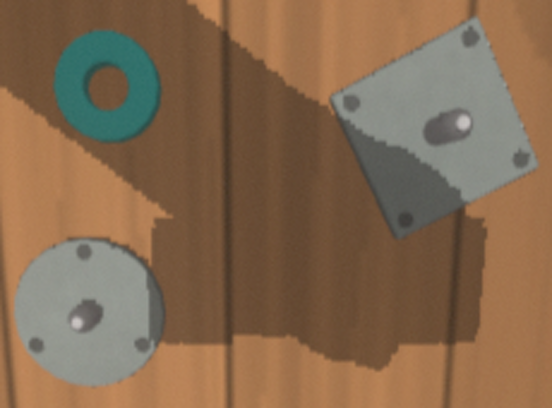

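View pics/thin.png

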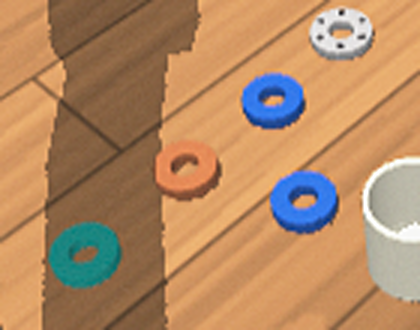

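The enlarged crop confirms that the brown ring at crop (187,168) is the thin wheel. The blue rings at (273,100) and (304,201) and the turquoise one at (85,254) are decoys. The cameras agree to about 1 mm. I'll start with the large flange.

>>> jog_arm:
  steps:
    - [50,-12,0,0,0,0,1]
    - [100,-24,0,0,0,0,1]
    - [150,-36,0,0,0,0,1]
    - [200,-48,0,0,0,0,1]
    - [250,-60,0,0,0,0,1]
    - [300,-72,0,0,0,0,1]
    - [350,-84,0,0,0,0,1]
    - [400,-94,0,0,0,0,1]
    - [408,-96,20,0,0,0,1]
    - [408,-96,60,0,0,0,1]
    - [408,-96,100,0,0,0,1]
    - [408,-96,140,0,0,0,1]
    - [408,-96,160,0,0,0,1]
    - [408,-96,170,0,0,0,1]
    - [408,-96,170,0,0,0,1]
    - [408,-96,170,0,0,0,1]

```text
time: 6.3
position: [0.4447, 0.008, 0.0535]
orientation: [0.707, 0.707, 0.0, 0.0]
wrist_force: [0.4, 0.1, 0.3]
finger_gap: 0.088
finger_force: 0.0
```

```bash
python3 - <<'E'
from h import *
print(sensors.get_obs()["position"],sensors.get_obs()["time"])
p=read_camera("wrist");save(p,"w2.png")
for X in ([.445,.009,.006],): print(proj(p,X))
E
```

```text
[0.4447435  0.00803083 0.05348221] 6.3
[278.68096901 229.91607662]
```

View pics/w2.png

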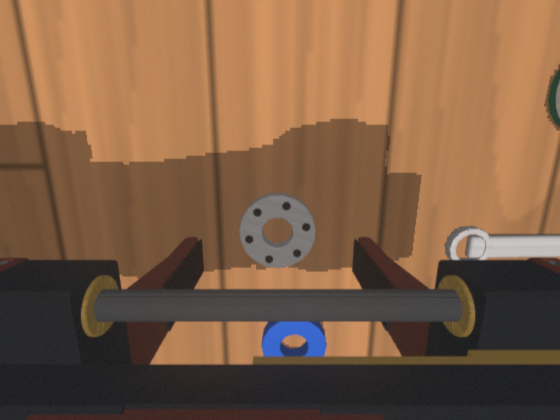

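The flange sits at (278,231), within about 1 px of the prediction and centred between the fingers. I'll descend, grip and lift.

>>> jog_arm:
  force: 25
  steps:
    - [1,0,25,0,0,0,1]
    - [1,0,42,0,0,0,1]
    - [1,0,49,0,0,0,1]
    - [1,0,49,0,0,0,1]
    - [1,0,49,0,0,0,0.4]
    - [1,0,49,0,0,0,0.4]
    - [1,0,49,0,0,0,0.4]
    - [1,0,49,0,0,0,0.4]
    - [1,0,49,0,0,0,0.4]
    - [1,0,49,0,0,0,0.4]
    - [1,0,49,0,0,0,0.4]
    - [1,0,40,0,0,0,0.4]
    - [1,0,20,0,0,0,0.4]
    - [1,0,-10,0,0,0,0.4]
    - [1,0,-50,0,0,0,0.4]
    - [1,0,-80,0,0,0,0.4]
    - [1,0,-90,0,0,0,0.4]
    - [1,0,-90,0,0,0,0.4]

```text
time: 8.15
position: [0.4446, 0.009, 0.1437]
orientation: [0.707, 0.707, 0.001, 0.001]
wrist_force: [0.3, -0.3, -2.8]
finger_gap: 0.0543
finger_force: 25.0
```

>>> jog_arm:
  steps:
    - [-30,18,0,0,0,0,0.4]
    - [-70,41,0,0,0,0,0.4]
    - [-110,64,0,0,0,0,0.4]
    - [-150,88,0,0,0,0,0.4]
    - [-190,111,0,0,0,0,0.4]
    - [-230,135,0,0,0,0,0.4]
    - [-270,158,0,0,0,0,0.4]
    - [-300,176,0,0,0,0,0.4]
    - [-313,183,0,0,0,0,0.4]
    - [-313,183,20,0,0,0,0.4]
    - [-313,183,40,0,0,0,0.4]
    - [-313,183,50,0,0,0,0.4]
    - [-313,183,50,0,0,0,0.4]
    - [-313,183,50,0,0,0,0.4]

```text
time: 9.55
position: [0.6268, -0.3038, 0.092]
orientation: [0.707, 0.707, -0.0, -0.0]
wrist_force: [0.5, 0.0, -1.8]
finger_gap: 0.0542
finger_force: 25.0
```

```bash
python3 - <<'E'
from h import *
o=sensors.get_obs();print(o["position"],o["wrist_force"])
p=read_camera("wrist");s=read_camera("side")
a=cv2.resize(p["color"][130:330,130:430],(560,373)); b=cv2.resize(s["color"][70:200,190:350],(480,390),interpolation=cv2.INTER_CUBIC)[:373]
cv2.imwrite("pics/w3.png",np.hstack([a,b])[:,:,::-1][:, :1040] if 0 else cv2.resize(np.hstack([a,b])[:,:,::-1],(800,287)))
print(proj(p,[*o["position"][:2],o["position"][2]+.005]))
E
```

```text
[ 0.62682458 -0.3037955   0.09203536] [ 0.46699586  0.02279822 -1.8446887 ]
[278.63949663 258.87884312]
```

View pics/w3.png

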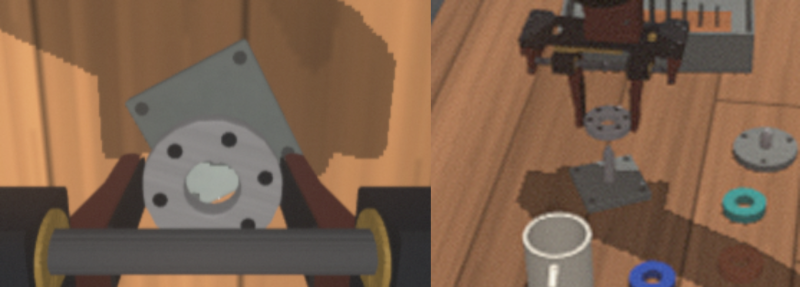

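The flange hangs flat and centred in the fingers, with its bore over the pin in both views. I'll lower it.

>>> jog_arm:
  steps:
    - [0,1,10,0,0,0,0.4]
    - [0,1,20,0,0,0,0.4]
    - [0,1,28,0,0,0,0.4]
    - [0,1,36,0,0,0,0.4]
    - [0,1,44,0,0,0,0.4]
    - [0,1,52,0,0,0,0.4]
    - [0,1,60,0,0,0,0.4]
    - [0,1,67,0,0,0,0.4]
    - [0,1,72,0,0,0,0.4]
    - [0,1,75,0,0,0,0.4]
    - [0,1,75,0,0,0,0.4]
    - [0,1,75,0,0,0,0.4]

```text
time: 10.85
position: [0.6282, -0.3041, 0.0179]
orientation: [0.707, 0.707, 0.0, 0.0]
wrist_force: [-0.8, -0.5, -2.3]
finger_gap: 0.0541
finger_force: 25.0
```

>>> jog_arm:
  steps:
    - [0,0,2,0,0,0,0.4]
    - [0,0,2,0,0,0,0.4]
    - [0,0,2,0,0,0,0.8]
    - [0,0,2,0,0,0,0.8]
    - [0,0,2,0,0,0,0.8]
    - [0,0,2,0,0,0,0.8]
    - [0,0,-10,0,0,0,0.8]
    - [0,0,-40,0,0,0,0.8]
    - [0,0,-80,0,0,0,0.9]
    - [0,0,-120,0,0,0,1]
    - [0,0,-130,0,0,0,1]
    - [0,0,-130,0,0,0,1]

```text
time: 12.05
position: [0.6293, -0.3046, 0.151]
orientation: [0.707, 0.707, 0.001, 0.002]
wrist_force: [-0.0, 0.1, -0.5]
finger_gap: 0.0876
finger_force: 0.0
```

```bash
python3 - <<'E'
from h import *
o=sensors.get_obs();print(o["position"],o["wrist_force"])
p=read_camera("wrist");s=read_camera("side")
DIM["large_flange"]=(.028,.012)
for q,n in ((p,"w"),(s,"s")):
    b=boxes_of(q,"large_flange")[:1]; print(n,b, b and cen(mask(q,b[0]["box"])))
    print(cen(sil(q,[.628,-.304],.028,.012,.012)),cv2.boundingRect(sil(q,[.628,-.304],.028,.012,.012)))
# thick wheel & others still in place
print(locate(s,[287,378,321,419],"thick_wheel"))
a=cv2.resize(s["color"][100:190,230:350],(480,360),interpolation=cv2.INTER_CUBIC)
save(s,"s4.png",(220,90,360,200),4)
E
```

```text
[ 0.62931467 -0.30460673  0.15096649] [-0.01117914  0.14690075 -0.45799601]
w [{'box': [246.3, 177.3, 303.9, 228.1], 'score': 0.85}] (array([276.03168564, 205.56013169]), 2263.4999059044058)
(array([276.2758207 , 205.12971017]), 2443.591819436988) (248, 177, 57, 56)
s [{'box': [258.3, 140.6, 277.6, 152.0], 'score': 0.64}] (array([267.61152625, 145.20401968]), 263.16673278808594)
(array([267.27695732, 145.73738612]), 269.5853897468187) (257, 137, 21, 17)
(array([0.4432644 , 0.39683621]), 0.9987458386125034)
```

View pics/s4.png

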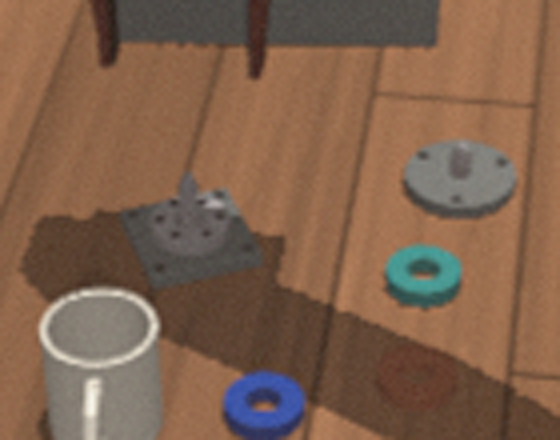

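The large flange is seated flat on the square foot: side crop (190,225), with the silhouette within 0.5 px of the model. Next is the small flange.

>>> jog_arm:
  steps:
    - [40,-13,0,0,0,0,1]
    - [90,-29,0,0,0,0,1]
    - [140,-45,0,0,0,0,1]
    - [190,-62,0,0,0,0,1]
    - [240,-78,0,0,0,0,1]
    - [290,-94,0,0,0,0,1]
    - [340,-110,0,0,0,0,1]
    - [390,-127,0,0,0,0,1]
    - [440,-143,0,0,0,0,1]
    - [480,-158,0,0,0,0,1]
    - [500,-164,10,0,0,0,1]
    - [508,-166,40,0,0,0,0.9]
    - [508,-166,70,0,0,0,0.8]
    - [508,-166,95,0,0,0,0.8]
    - [508,-166,100,0,0,0,0.8]
    - [508,-166,100,0,0,0,0.8]
    - [508,-166,100,0,0,0,0.8]

```text
time: 13.95
position: [0.4624, 0.2041, 0.0482]
orientation: [0.707, 0.707, 0.0, 0.0]
wrist_force: [-0.4, -0.3, -0.3]
finger_gap: 0.0703
finger_force: 0.0
```

```bash
cat > chk.py <<'E'
from h import *
import sys
n=sys.argv[1];o=sensors.get_obs();print(o["position"],o["time"])
p=read_camera("wrist")
for b in boxes_of(p,n)[:2]: print(b,locate(p,b["box"],n))
save(p,"chk.png",(130,120,430,320),2)
E
python3 chk.py small_flange
```

```text
[0.4623647  0.20407369 0.04817834] 13.95
{'box': [250.0, 204.0, 306.2, 262.0], 'score': 0.89} (array([0.4612854 , 0.20417621]), 0.9950588960475734)
```

>>> jog_arm:
  force: 20
  steps:
    - [0,0,25,0,0,0,0.8]
    - [0,0,39,0,0,0,0.8]
    - [0,0,44,0,0,0,0.8]
    - [0,0,44,0,0,0,0.8]
    - [0,0,44,0,0,0,0.2]
    - [0,0,44,0,0,0,0.2]
    - [0,0,44,0,0,0,0.2]
    - [0,0,44,0,0,0,0.2]
    - [0,0,44,0,0,0,0.2]
    - [0,0,44,0,0,0,0.2]
    - [0,0,44,0,0,0,0.2]
    - [0,0,35,0,0,0,0.2]
    - [0,0,10,0,0,0,0.2]
    - [0,0,-30,0,0,0,0.2]
    - [0,0,-70,0,0,0,0.2]
    - [0,0,-90,0,0,0,0.2]
    - [0,0,-90,0,0,0,0.2]

```text
time: 15.75
position: [0.4637, 0.2048, 0.1411]
orientation: [0.707, 0.707, 0.003, 0.001]
wrist_force: [0.1, -0.1, -1.5]
finger_gap: 0.0391
finger_force: 20.0
```

>>> jog_arm:
  steps:
    - [-40,-1,0,0,0,0,0.2]
    - [-90,-2,0,0,0,0,0.2]
    - [-140,-3,0,0,0,0,0.2]
    - [-190,-4,0,0,0,0,0.2]
    - [-240,-5,0,0,0,0,0.2]
    - [-290,-6,0,0,0,0,0.2]
    - [-340,-8,0,0,0,0,0.2]
    - [-390,-9,0,0,0,0,0.2]
    - [-440,-10,0,0,0,0,0.2]
    - [-490,-11,0,0,0,0,0.2]
    - [-540,-12,0,0,0,0,0.2]
    - [-580,-13,0,0,0,0,0.2]
    - [-602,-14,0,0,0,0,0.2]
    - [-602,-14,30,0,0,0,0.2]
    - [-602,-14,60,0,0,0,0.2]
    - [-602,-14,70,0,0,0,0.2]
    - [-602,-14,70,0,0,0,0.2]
    - [-602,-14,70,0,0,0,0.2]

```text
time: 17.55
position: [0.4483, -0.3981, 0.0681]
orientation: [0.707, 0.707, -0.0, 0.0]
wrist_force: [0.2, -1.0, -0.9]
finger_gap: 0.0393
finger_force: 20.0
```

```bash
python3 chk.py small_flange
```

```text
[ 0.44828416 -0.39806558  0.06812861] 17.55
{'box': [242.3, 221.4, 316.1, 291.4], 'score': 0.95} (array([ 0.44765798, -0.42531457]), 2.080962053361603)
```

View pics/chk.png

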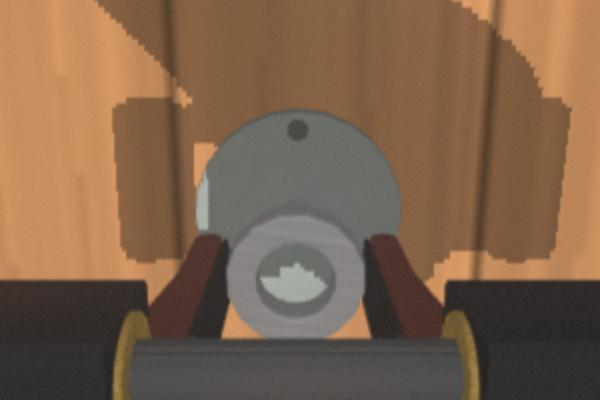

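The small flange is held flat and centred between the fingers (crop (296,277)), over the round foot. I'll lower and release it.

>>> jog_arm:
  steps:
    - [0,1,15,0,0,0,0.2]
    - [0,1,25,0,0,0,0.2]
    - [0,1,33,0,0,0,0.2]
    - [0,1,40,0,0,0,0.2]
    - [0,1,46,0,0,0,0.2]
    - [0,1,50,0,0,0,0.2]
    - [0,1,52,0,0,0,0.2]
    - [0,1,52,0,0,0,0.2]
    - [0,1,52,0,0,0,0.2]

```text
time: 18.55
position: [0.4488, -0.3979, 0.016]
orientation: [0.707, 0.707, 0.0, -0.0]
wrist_force: [-2.7, 1.9, 5.3]
finger_gap: 0.0394
finger_force: 20.0
```

>>> jog_arm:
  steps:
    - [0,0,0,0,0,0,0.65]
    - [0,0,0,0,0,0,0.65]
    - [0,0,0,0,0,0,0.65]
    - [0,0,0,0,0,0,0.65]
    - [0,0,-10,0,0,0,0.65]
    - [0,0,-40,0,0,0,0.7]
    - [0,0,-80,0,0,0,0.8]
    - [0,0,-100,0,0,0,0.8]
    - [40,2,-100,0,0,0,0.8]
    - [90,5,-100,0,0,0,0.8]
    - [140,8,-100,0,0,0,0.8]
    - [190,10,-100,0,0,0,0.8]
    - [217,12,-90,0,0,0,0.8]
    - [217,12,-60,0,0,0,0.8]
    - [217,12,-35,0,0,0,0.8]
    - [217,12,-35,0,0,0,0.8]
    - [217,12,-35,0,0,0,0.8]

```text
time: 20.25
position: [0.4611, -0.1813, 0.0513]
orientation: [0.707, 0.707, -0.0, -0.0]
wrist_force: [0.4, -0.0, 0.4]
finger_gap: 0.0703
finger_force: 0.0
```

```bash
python3 chk.py thin_wheel; python3 - <<'E'
from h import *
s=read_camera("side");c=read_camera("scene")
for q in (s,c):
    b=boxes_of(q,"small_flange")[:1];h=sil(q,[.449,-.3975],.02,.012,.012);print(b,cv2.boundingRect(h),cen(h))
    if b:
        m=mask(q,b[0]["box"]);print(None if m is None else cen(m))
E
```

```text
[ 0.46105265 -0.18125792  0.05128107] 20.25
{'box': [249.7, 322.1, 312.5, 360.2], 'score': 0.76} (array([ 0.46461695, -0.27291226]), 0.5459721189115809)
{'box': [240.9, 200.3, 310.0, 268.9], 'score': 0.72} (array([ 0.4585901 , -0.18118216]), 0.9768676401070844)
[] (327, 124, 16, 13) (array([334.92462867, 130.73568346]), 142.01717034704052)
[{'box': [106.9, 279.2, 128.2, 298.3], 'score': 0.6}] (107, 281, 22, 20) (array([118.02813428, 291.07862148]), 322.6845257114619)
(array([118.43506343, 291.37729625]), 311.88894568546675)
```

View pics/chk.png

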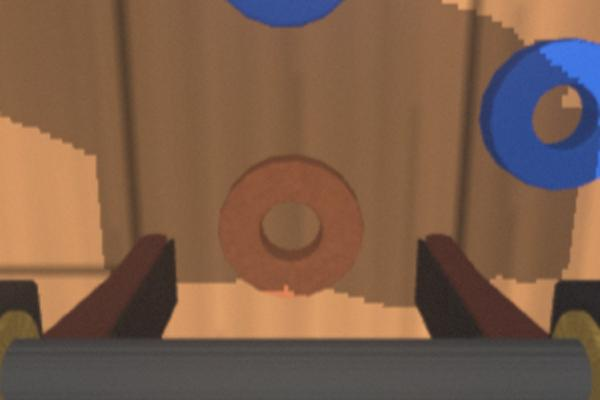

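The small flange is seated (scene silhouette within 0.5 px). The brown thin wheel is at crop (290,226) between the fingers, and the blue rings are clear of them. I'll grip it.

>>> jog_arm:
  force: 20
  steps:
    - [0,-1,25,0,0,0,0.8]
    - [0,-1,41,0,0,0,0.8]
    - [0,-1,47,0,0,0,0.8]
    - [0,-1,47,0,0,0,0.8]
    - [0,-1,47,0,0,0,0.35]
    - [0,-1,47,0,0,0,0.35]
    - [0,-1,47,0,0,0,0.35]
    - [0,-1,47,0,0,0,0.35]
    - [0,-1,47,0,0,0,0.35]
    - [0,-1,47,0,0,0,0.35]
    - [0,-1,47,0,0,0,0.35]
    - [0,-1,35,0,0,0,0.35]
    - [0,-1,10,0,0,0,0.35]
    - [0,-1,-25,0,0,0,0.35]
    - [0,-1,-50,0,0,0,0.35]
    - [0,-1,-50,0,0,0,0.35]

```text
time: 22.15
position: [0.4621, -0.1817, 0.1045]
orientation: [0.707, 0.707, 0.002, 0.003]
wrist_force: [0.2, 0.6, 0.2]
finger_gap: 0.0508
finger_force: 20.0
```

>>> jog_arm:
  steps:
    - [-40,-2,0,0,0,0,0.35]
    - [-90,-5,0,0,0,0,0.35]
    - [-140,-8,0,0,0,0,0.35]
    - [-180,-10,0,0,0,0,0.35]
    - [-210,-11,0,0,0,0,0.35]
    - [-217,-11,0,0,0,0,0.35]
    - [-217,-11,20,0,0,0,0.35]
    - [-217,-11,35,0,0,0,0.35]
    - [-217,-11,40,0,0,0,0.35]
    - [-217,-11,40,0,0,0,0.35]
    - [-217,-11,40,0,0,0,0.35]

```text
time: 23.25
position: [0.4494, -0.3975, 0.0609]
orientation: [0.707, 0.707, 0.0, 0.0]
wrist_force: [0.4, -0.5, -1.0]
finger_gap: 0.0508
finger_force: 20.0
```

```bash
python3 chk.py thin_wheel
```

```text
[ 0.44940303 -0.39754472  0.06092365] 23.25
{'box': [234.1, 212.1, 323.0, 290.1], 'score': 0.89} (array([ 0.44879157, -0.41809201]), 1.6762856030958357)
{'box': [261.3, 20.8, 340.7, 109.2], 'score': 0.65} (array([ 0.46401841, -0.28398584]), 1.1745808896769843)
```

View pics/chk.png

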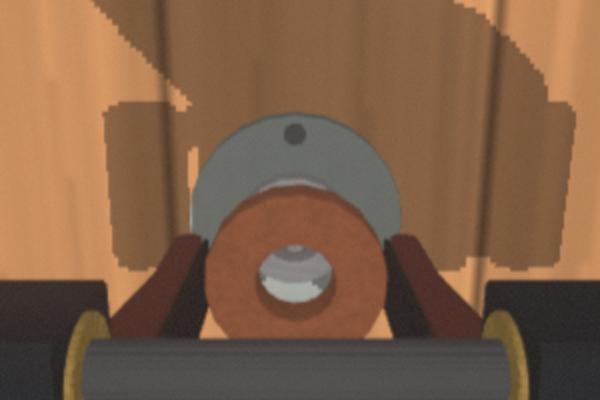

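The pin tip shows centred in the bore at crop (296,250). I'll lower it.

>>> jog_arm:
  steps:
    - [0,0,12,0,0,0,0.35]
    - [0,0,20,0,0,0,0.35]
    - [0,0,26,0,0,0,0.35]
    - [0,0,30,0,0,0,0.35]
    - [0,0,32,0,0,0,0.35]
    - [0,0,32,0,0,0,0.35]
    - [0,0,32,0,0,0,0.35]

```text
time: 24.05
position: [0.4491, -0.3981, 0.0287]
orientation: [0.707, 0.707, 0.0, 0.0]
wrist_force: [-0.5, 0.5, -1.1]
finger_gap: 0.0505
finger_force: 20.0
```

>>> jog_arm:
  steps:
    - [0,0,1,0,0,0,0.35]
    - [0,0,1,0,0,0,0.78]
    - [0,0,1,0,0,0,0.78]
    - [0,0,1,0,0,0,0.78]
    - [0,0,1,0,0,0,0.78]
    - [0,0,-10,0,0,0,0.78]
    - [0,0,-40,0,0,0,0.85]
    - [0,0,-80,0,0,0,1]
    - [0,0,-110,0,0,0,1]
    - [30,0,-120,0,0,0,1]
    - [80,0,-120,0,0,0,1]
    - [130,0,-120,0,0,0,1]
    - [180,0,-120,0,0,0,1]
    - [230,0,-120,0,0,0,1]
    - [280,0,-120,0,0,0,1]
    - [330,0,-120,0,0,0,1]
    - [380,0,-120,0,0,0,1]
    - [400,0,-120,0,0,0,1]
    - [400,0,-120,0,0,0,1]

```text
time: 25.95
position: [0.4492, 0.0054, 0.1495]
orientation: [0.705, 0.709, 0.001, 0.0]
wrist_force: [1.0, -0.4, -0.8]
finger_gap: 0.088
finger_force: 0.0
```

```bash
python3 - <<'E'
from h import *
print(sensors.get_obs()["position"])
s=read_camera("side");c=read_camera("scene")
for q in (s,c):
    h=sil(q,[.449,-.3975],.026,.014,.024);x,y,w,hh=cv2.boundingRect(h);print(cen(h))
    m=mask(q,[x,y,x+w,y+hh]);print(None if m is None else cen(m))
print(locate(s,[287,378,321,419],"thick_wheel"),locate(s,[216,333,233,355],"hex_nut"))
E
```

```text
[0.44917456 0.00537815 0.14953975]
(array([335.21072545, 126.99966281]), 233.6894432300469)
(array([333.39212128, 125.68299121]), 208.72208446927834)
(array([115.92725946, 288.00541766]), 544.6464073848911)
(array([117.42296316, 290.03744032]), 632.5000762940617)
(array([0.44331389, 0.39690956]), 0.9959932260393597) (array([0.60784861, 0.30596308]), 0.9778451000986127)
```

>>> jog_arm:
  steps:
    - [40,-1,0,0,0,0,1]
    - [90,-1,0,0,0,0,1]
    - [140,-2,0,0,0,0,1]
    - [190,-3,0,0,0,0,1]
    - [240,-3,0,0,0,0,1]
    - [290,-4,0,0,0,0,1]
    - [340,-5,0,0,0,0,1]
    - [380,-5,0,0,0,0,1]
    - [392,-5,20,0,0,0,1]
    - [392,-5,60,0,0,0,1]
    - [392,-5,85,0,0,0,1]
    - [392,-5,85,0,0,0,1]
    - [392,-5,85,0,0,0,1]

```text
time: 27.35
position: [0.4453, 0.3927, 0.064]
orientation: [0.708, 0.706, -0.0, 0.0]
wrist_force: [0.0, 0.9, 1.5]
finger_gap: 0.0881
finger_force: 0.0
```

```bash
python3 chk.py thick_wheel; python3 - <<'E'
from h import *
for n in ("scene","side"):
    q=read_camera(n);hsv=cv2.cvtColor(q["color"],cv2.COLOR_RGB2HSV)
    h=sil(q,[.449,-.3975],.026,.014,.024);x,y,w,hh=cv2.boundingRect(h);print(n,(x,y,w,hh),cen(h)[0])
    H=hsv[y-6:y+hh+6,x-6:x+w+6];print(H[::3,::2,0]);print(H[::3,::2,1])
E
```

```text
[0.44525396 0.39270237 0.0639797 ] 27.35
{'box': [232.4, 182.7, 320.0, 272.2], 'score': 0.97} (array([0.44184646, 0.39631247]), 0.9828315907872128)
scene (101, 275, 29, 26) [115.92725946 288.00541766]
[[ 14  14  13  13  14  14  14  14  14  14  14  14  13  13  15  13  14  13
   15  15  14]
 [ 14  14  14  14  14  14  14  14  15  14  13  14  14  14  14  13  14  15
   14  14  14]
 [ 14  14  14  14  14  14  14  14  14  14  14  15  15  14  14  14  14  14
   15  14  14]
 [ 14  14  14  14  14  14  14  14  12  10  10  11  11  10  10  14  70  19
   15  14  15]
 [ 13  14  13  14  14  15  11  11  11  10  11  11  10  11  11  10   8  64
   71  64  23]
 [ 15  14  14  14  14  10  10  10  10  10  10  10  10  10  11  11  10  17
   53  70  73]
 [ 14  15  15  13  11  11  11   9  10   9   9  15 100  11  11  11  10  11
   72  60  75]
 [ 14  13  15  14  10  11  11  11  11 105 120 110  10  11  11  11   8  12
   66  57  60]
 [ 14  14  15  16  11  11  10  11  11  11  11  11  11  11  10  11  10  75
   45  69  67]
 [ 14  14  15  83  73   9  11  11  11  11  10  11  10   9  10   9  77  64
   70  60  63]
 [ 15  14
[... 1950 characters left out ...]
 12 10 10 12 12 13 11 12 11]]
[[126 124 123 128 126 125 124 125 122 125 122 106  82  74  79  78]
 [126 123 123 125 124 120 123 125 127 125 113  71  87  79  72  75]
 [124 123 122 123 124 119 124 124 127 112  79  78  78  80  75  81]
 [125 125 123 123 127 142 145 146 134  75  86  73  78  67  74  75]
 [124 126 121 123 144 145 138 128  78  75  85  87  75  80  80  75]
 [124 126  82  19 138 142 142  66  76  81  74  74  81  71  74  71]
 [127  72  12  17  88 139  97  88  72  81  84  75  78  74  75  74]
 [125  45  12  20  24  76  77  75  89  78  85  74  71  75  76  79]
 [125 101  15   7  45  87  76  72  78  76  78  76  81  78  82  78]
 [121 125  83  64  80  74  84  78  75  78  79  81  81  71  73  86]]
```

The thin wheel shows as a full brown ellipse around the pin in the scene view, centred at (116,289) against a predicted (116,288), so it is seated. Now I'll grip the thick wheel.

>>> jog_arm:
  force: 25
  steps:
    - [3,-2,15,0,0,0,1]
    - [3,-2,40,0,0,0,1]
    - [3,-2,55,0,0,0,1]
    - [3,-2,59,0,0,0,1]
    - [3,-2,59,0,0,0,1]
    - [3,-2,59,0,0,0,0.5]
    - [3,-2,59,0,0,0,0.5]
    - [3,-2,59,0,0,0,0.5]
    - [3,-2,59,0,0,0,0.5]
    - [3,-2,59,0,0,0,0.5]
    - [3,-2,59,0,0,0,0.5]
    - [3,-2,50,0,0,0,0.5]
    - [3,-2,25,0,0,0,0.5]
    - [3,-2,-15,0,0,0,0.5]
    - [3,-2,-60,0,0,0,0.5]
    - [3,-2,-90,0,0,0,0.5]
    - [3,-2,-100,0,0,0,0.5]
    - [3,-2,-100,0,0,0,0.5]
    - [3,-2,-100,0,0,0,0.5]

```text
time: 29.45
position: [0.4413, 0.3962, 0.1621]
orientation: [0.707, 0.707, -0.001, 0.0]
wrist_force: [-0.1, 0.1, -1.5]
finger_gap: 0.0627
finger_force: 24.9
```

>>> jog_arm:
  steps:
    - [-30,8,0,0,0,0,0.5]
    - [-75,20,0,0,0,0,0.5]
    - [-120,32,0,0,0,0,0.5]
    - [-165,44,0,0,0,0,0.5]
    - [-210,56,0,0,0,0,0.5]
    - [-255,68,0,0,0,0,0.5]
    - [-300,80,0,0,0,0,0.5]
    - [-345,92,0,0,0,0,0.5]
    - [-390,104,0,0,0,0,0.5]
    - [-435,116,0,0,0,0,0.5]
    - [-480,128,0,0,0,0,0.5]
    - [-525,140,0,0,0,0,0.5]
    - [-570,152,0,0,0,0,0.5]
    - [-615,164,0,0,0,0,0.5]
    - [-660,176,0,0,0,0,0.5]
    - [-690,184,0,0,0,0,0.5]
    - [-700,186,20,0,0,0,0.5]
    - [-700,186,50,0,0,0,0.5]
    - [-700,186,70,0,0,0,0.5]
    - [-700,186,70,0,0,0,0.5]

```text
time: 31.45
position: [0.6246, -0.3003, 0.0871]
orientation: [0.707, 0.707, -0.002, -0.005]
wrist_force: [-0.9, 0.0, -2.5]
finger_gap: 0.0624
finger_force: 24.9
```

>>> jog_arm:
  steps:
    - [0,0,0,0,0,0,0.5]
    - [0,0,0,0,0,0,0.5]
    - [0,0,0,0,0,0,0.5]

```text
time: 31.75
position: [0.6287, -0.303, 0.0949]
orientation: [0.707, 0.707, 0.0, 0.001]
wrist_force: [0.4, 0.6, -1.0]
finger_gap: 0.0628
finger_force: 24.9
```

```bash
python3 - <<'E'
from h import *
o=sensors.get_obs();x=o["position"];print(x)
p=read_camera("wrist")
b=boxes_of(p,"thick_wheel")[0];print(b,cen(mask(p,b["box"]))[0],cv2.boundingRect(sil(p,x[:2],.032,.024,x[2]-.005)))
print("bore bottom",proj(p,[*x[:2],x[2]-.005]),"top",proj(p,[*x[:2],x[2]+.019]),"pintip",proj(p,[.628,-.304,.06]))
save(p,"tw.png",(180,180,380,310),4)
E
```

```text
[ 0.62874565 -0.30299342  0.09492604]Traceback (most recent call last):
  File "<stdin>", line 4, in <module>
IndexError: list index out of range
```

>>> jog_arm:
  steps:
    - [-1,-1,15,0,0,0,0.5]
    - [-1,-1,28,0,0,0,0.5]
    - [-1,-1,34,0,0,0,0.5]
    - [-1,-1,40,0,0,0,0.5]
    - [-1,-1,46,0,0,0,0.5]
    - [-1,-1,52,0,0,0,0.5]
    - [-1,-1,58,0,0,0,0.5]
    - [-1,-1,62,0,0,0,0.5]
    - [-1,-1,64,0,0,0,0.5]
    - [-1,-1,64,0,0,0,0.5]
    - [-1,-1,64,0,0,0,0.5]

```text
time: 32.95
position: [0.6272, -0.3042, 0.0299]
orientation: [0.707, 0.707, 0.0, 0.0]
wrist_force: [-0.2, 0.7, -0.9]
finger_gap: 0.0629
finger_force: 24.9
```

>>> jog_arm:
  steps:
    - [0,0,1,0,0,0,0.5]
    - [0,0,1,0,0,0,0.95]
    - [0,0,1,0,0,0,0.95]
    - [0,0,1,0,0,0,0.95]
    - [0,0,1,0,0,0,0.95]
    - [0,0,-10,0,0,0,0.95]
    - [0,0,-40,0,0,0,0.95]
    - [0,0,-80,0,0,0,0.95]
    - [0,0,-120,0,0,0,0.95]
    - [0,0,-130,0,0,0,0.95]
    - [30,-1,-140,0,0,0,0.95]
    - [75,-3,-140,0,0,0,0.95]
    - [120,-4,-140,0,0,0,0.95]
    - [165,-5,-140,0,0,0,0.95]
    - [210,-7,-140,0,0,0,0.95]
    - [255,-8,-140,0,0,0,0.95]
    - [300,-10,-140,0,0,0,0.95]
    - [345,-11,-140,0,0,0,0.9]
    - [390,-13,-140,0,0,0,0.8]
    - [420,-14,-140,0,0,0,0.7]

```text
time: 34.95
position: [0.6122, 0.1202, 0.1701]
orientation: [0.706, 0.708, 0.001, -0.0]
wrist_force: [0.1, -0.6, -0.4]
finger_gap: 0.0663
finger_force: 0.0
```

>>> jog_arm:
  steps:
    - [45,-2,0,0,0,0,0.7]
    - [90,-3,0,0,0,0,0.7]
    - [135,-5,0,0,0,0,0.7]
    - [175,-5,0,0,0,0,0.7]
    - [190,-5,20,0,0,0,0.7]
    - [190,-5,60,0,0,0,0.7]
    - [190,-5,100,0,0,0,0.7]
    - [190,-5,115,0,0,0,0.7]
    - [190,-5,115,0,0,0,0.7]
    - [190,-5,115,0,0,0,0.7]
    - [190,-5,115,0,0,0,0.7]

```text
time: 36.05
position: [0.6095, 0.3064, 0.057]
orientation: [0.707, 0.707, 0.002, 0.001]
wrist_force: [0.3, 0.1, 0.7]
finger_gap: 0.0615
finger_force: 0.0
```

```bash
python3 chk.py hex_nut; python3 - <<'E'
from h import *
q=read_camera("scene");hsv=cv2.cvtColor(q["color"],cv2.COLOR_RGB2HSV)
for z0 in (.024,):
    h=sil(q,[.628,-.304],.032,.024,z0);x,y,w,hh=cv2.boundingRect(h);M=((hsv[...,0]<=12)&(hsv[...,1]>130)).astype(np.uint8)
    print((x,y,w,hh),cen(h)); c=M[y-12:y+hh+12,x-12:x+w+12]
    n,l,st,ce=cv2.connectedComponentsWithStats(c);k=1+st[1:,4].argmax();print(st[k]+[x-12,y-12,0,0,0],ce[k]+[x-12,y-12])
p=read_camera("wrist");b=boxes_of(p,"hex_nut")[0]["box"];l,t,r,bo=[int(v) for v in b]
c=p["color"][t-20:bo+20,l-20:r+20,::-1];cv2.imwrite("pics/nut.png",cv2.resize(c,None,fx=5,fy=5,interpolation=cv2.INTER_CUBIC));print(l-20,t-20,c.shape)
m=mask(p,b);P=np.array([atz(p,u,.012)[:2] for u in m])
a=cv2.approxPolyDP(m.astype(np.float32).reshape(-1,1,2),3,True).reshape(-1,2);print(a)
# width vs direction (support function) 
for d in range(0,180,10):
    v=np.array([np.cos(np.radians(d)),np.sin(np.radians(d))]);print(d,round(float(np.ptp(P@v))*1e3,1),end='; ')
E
```

```text
[0.60947956 0.30637044 0.05697039] 36.05
{'box': [246.6, 204.8, 303.8, 260.3], 'score': 0.88} (array([0.60686153, 0.30588587]), 0.9868060545050343)
(189, 290, 35, 37) (array([206.34819368, 308.43565735]), 947.8051595403813)
[189 292  34  34 827] [205.68319226 308.60338573]Traceback (most recent call last):
  File "<stdin>", line 7, in <module>
IndexError: list index out of range
```

The thick wheel is seated (scene centre (205.7,308.6) against a predicted (206.3,308.4)). Now I'll work out the nut's yaw.

```bash
python3 - <<'E'
from h import *
p=read_camera("wrist");m=mask(p,[246.6,204.8,303.8,260.3]);P=np.array([atz(p,u,.012)[:2] for u in m])
for d in range(0,180,6):
    v=np.array([np.cos(np.radians(d)),np.sin(np.radians(d))]);print(d,round(float(np.ptp(P@v))*1e3,1),end='; ')
E
```

```text
0 42.1; 6 42.5; 12 42.4; 18 42.0; 24 41.1; 30 40.2; 36 39.2; 42 41.1; 48 42.9; 54 44.3; 60 45.1; 66 45.4; 72 45.3; 78 44.7; 84 43.5; 90 41.9; 96 41.4; 102 43.0; 108 44.3; 114 45.0; 120 45.3; 126 45.1; 132 44.4; 138 43.2; 144 41.8; 150 39.8; 156 38.3; 162 39.8; 168 41.0; 174 41.7;
```

View pics/chk.png

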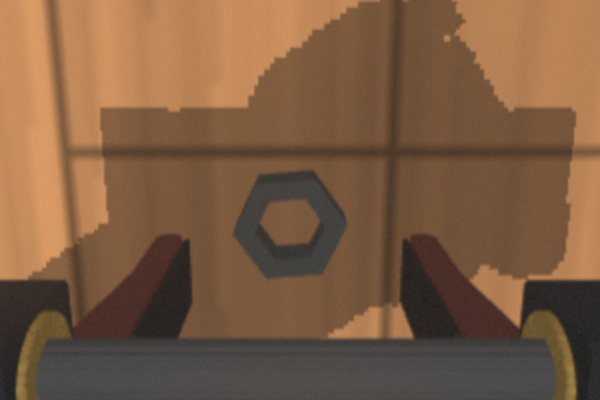

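The nut's flats face 36°, 96° and 156° in the world frame, with corners at crop (234,230) and (346,220). A tool turn of +24° squares the pads to the flats.

>>> jog_arm:
  force: 25
  steps:
    - [0,-1,10,0,0,1.3,0.7]
    - [0,-1,15,0,0,2.6,0.7]
    - [0,-1,20,0,0,4,0.7]
    - [0,-1,20,0,0,4,0.7]
    - [0,-1,35,0,0,4,0.7]
    - [0,-1,48,0,0,4,0.7]
    - [0,-1,53,0,0,4,0.7]
    - [0,-1,53,0,0,4,0.7]
    - [0,-1,53,0,0,4,0.2]
    - [0,-1,53,0,0,4,0.2]
    - [0,-1,53,0,0,4,0.2]
    - [0,-1,53,0,0,4,0.2]
    - [0,-1,53,0,0,4,0.2]
    - [0,-1,53,0,0,4,0.2]
    - [0,-1,53,0,0,4,0.2]
    - [0,-1,40,0,0,4,0.2]
    - [0,-1,10,0,0,4,0.2]
    - [0,-1,-30,0,0,4,0.2]
    - [0,-1,-70,0,0,4,0.2]
    - [0,-1,-90,0,0,4,0.2]

```text
time: 38.35
position: [0.6086, 0.3068, 0.15]
orientation: [0.839, 0.545, 0.003, 0.0]
wrist_force: [0.4, 0.5, -2.0]
finger_gap: 0.0356
finger_force: 25.0
```

>>> jog_arm:
  steps:
    - [0,0,0,0,0,-1.3,0.2]
    - [0,0,0,0,0,-2.6,0.2]
    - [0,0,0,0,0,-4,0.2]
    - [0,0,0,0,0,-4,0.2]
    - [0,0,0,0,0,-4,0.2]

```text
time: 38.85
position: [0.6072, 0.3058, 0.1453]
orientation: [0.709, 0.706, 0.0, 0.0]
wrist_force: [0.5, -0.2, -0.8]
finger_gap: 0.0358
finger_force: 25.0
```

>>> jog_arm:
  steps:
    - [-30,1,0,0,0,0,0.2]
    - [-75,3,0,0,0,0,0.2]
    - [-120,4,0,0,0,0,0.2]
    - [-165,6,0,0,0,0,0.2]
    - [-210,7,0,0,0,0,0.2]
    - [-255,9,0,0,0,0,0.2]
    - [-300,10,0,0,0,0,0.2]
    - [-345,12,0,0,0,0,0.2]
    - [-390,13,0,0,0,0,0.2]
    - [-435,15,0,0,0,0,0.2]
    - [-480,17,0,0,0,0,0.2]
    - [-525,18,0,0,0,0,0.2]
    - [-570,20,0,0,0,0,0.2]
    - [-600,21,0,0,0,0,0.2]
    - [-610,21,0,0,0,0,0.2]
    - [-610,21,30,0,0,0,0.2]
    - [-610,21,55,0,0,0,0.2]
    - [-610,21,55,0,0,0,0.2]
    - [-610,21,55,0,0,0,0.2]
    - [-610,21,55,0,0,0,0.2]

```text
time: 40.85
position: [0.6292, -0.3037, 0.0915]
orientation: [0.707, 0.707, 0.001, 0.001]
wrist_force: [-0.2, -0.3, -0.6]
finger_gap: 0.0358
finger_force: 25.0
```

>>> jog_arm:
  steps:
    - [0,0,0,0,0,0,0.2]
    - [0,0,0,0,0,0,0.2]

```text
time: 41.05
position: [0.6287, -0.3041, 0.091]
orientation: [0.707, 0.707, 0.0, 0.001]
wrist_force: [0.6, -0.3, -1.9]
finger_gap: 0.0362
finger_force: 25.0
```

```bash
python3 - <<'E'
from h import *
x=sensors.get_obs()["position"];print(x)
p=read_camera("wrist");b=boxes_of(p,"hex_nut")[:1];print(b)
print(cv2.boundingRect(sil(p,x[:2],.0195,.016,x[2]-.004)),cen(sil(p,x[:2],.0195,.016,x[2]-.004))[0])
if b: print(cen(mask(p,b[0]["box"]))[0])
E
```

```text
[ 0.62866907 -0.30411312  0.09099316]
[{'box': [243.2, 222.9, 314.1, 290.2], 'score': 0.81}]
(243, 221, 72, 75) [278.70733474 259.31790325]
[277.58464677 259.63739027]
```

>>> jog_arm:
  steps:
    - [0,0,12,0,0,0,0.2]
    - [0,0,20,0,0,0,0.2]
    - [0,0,26,0,0,0,0.2]
    - [0,0,31,0,0,0,0.2]
    - [0,0,35,0,0,0,0.2]
    - [0,0,37,0,0,0,0.2]
    - [0,0,37,0,0,0,0.2]
    - [0,0,37,0,0,0,0.2]

```text
time: 41.95
position: [0.6282, -0.3041, 0.0529]
orientation: [0.707, 0.707, 0.0, 0.0]
wrist_force: [-0.3, -0.5, -2.2]
finger_gap: 0.0361
finger_force: 25.0
```

>>> jog_arm:
  steps:
    - [0,0,1,0,0,0,0.2]
    - [0,0,1,0,0,0,0.65]
    - [0,0,1,0,0,0,0.65]
    - [0,0,1,0,0,0,0.65]
    - [0,0,1,0,0,0,0.65]
    - [0,0,-10,0,0,0,0.65]
    - [0,0,-40,0,0,0,0.7]
    - [0,0,-80,0,0,0,0.8]
    - [0,0,-120,0,0,0,1]
    - [0,-40,-150,0,0,0,1]
    - [0,-80,-160,0,0,0,1]
    - [0,-90,-160,0,0,0,1]
    - [0,-90,-160,0,0,0,1]
    - [0,-90,-160,0,0,0,1]

```text
time: 43.35
position: [0.539, -0.3036, 0.2127]
orientation: [0.707, 0.707, 0.0, 0.0]
wrist_force: [0.4, -0.1, 0.7]
finger_gap: 0.0877
finger_force: 0.0
```

```bash
python3 - <<'E'
from h import *
o=sensors.get_obs();print(o["position"],o["finger_gap"],o["wrist_force"])
S=read_camera("scene");D=read_camera("side");W=read_camera("wrist")
for n,q in (("scene",S),("side",D),("wrist",W)):
    for nm,xy,r,h,z in (("hex_nut",[.628,-.304],.0195,.016,.048),("thick_wheel",[.628,-.304],.032,.024,.024),("thin_wheel",[.449,-.3975],.026,.014,.024)):
        x,y,w,hh=cv2.boundingRect(sil(q,xy,r,h,z));c=np.array([x+w/2,y+hh/2])
        B=[b for b in boxes_of(q,nm) if np.hypot(*(np.array([(b["box"][0]+b["box"][2])/2,(b["box"][1]+b["box"][3])/2])-c))<15][:1]
        print(n,nm,"expect",[x,y,x+w,y+hh],"got",B)
a=cv2.resize(S["color"][240:360,80:280],(400,240),interpolation=cv2.INTER_CUBIC)
b=cv2.resize(D["color"][80:200,220:370],(400,320),interpolation=cv2.INTER_CUBIC)
c=cv2.resize(W["color"][0:260,120:460],(400,306),interpolation=cv2.INTER_CUBIC)
L=np.vstack([a,b]);R=np.vstack([c,np.zeros((254,400,3),np.uint8)]);cv2.imwrite("pics/final.png",np.hstack([L,R])[:,:,::-1])
E
```

```text
[ 0.53897982 -0.30360812  0.21272183] 0.08765058275153347 [ 0.41257902 -0.06216719  0.70817826]
scene hex_nut expect [194, 292, 216, 315] got [{'box': [193.5, 293.7, 216.5, 316.8], 'score': 0.53}]
scene thick_wheel expect [189, 290, 224, 327] got [{'box': [187.4, 295.2, 223.0, 326.4], 'score': 0.95}]
scene thin_wheel expect [101, 275, 130, 301] got [{'box': [102.6, 276.5, 130.5, 297.5], 'score': 0.65}]
side hex_nut expect [259, 127, 275, 142] got [{'box': [260.8, 127.4, 272.8, 140.3], 'score': 0.56}]
side thick_wheel expect [255, 129, 279, 152] got [{'box': [256.0, 132.4, 277.8, 149.5], 'score': 0.56}]
side thin_wheel expect [325, 119, 345, 135] got [{'box': [326.6, 123.1, 346.2, 136.3], 'score': 0.68}]
wrist hex_nut expect [339, 183, 380, 222] got [{'box': [343.5, 181.4, 378.7, 222.6], 'score': 0.87}]
wrist thick_wheel expect [325, 170, 386, 229] got [{'box': [329.1, 175.0, 385.0, 231.2], 'score': 0.59}]
wrist thin_wheel expect [183, 249, 228, 293] got [{'box': [194.3, 251.4, 226.7, 291.9], 'score': 0.69}]
```

View pics/final.png

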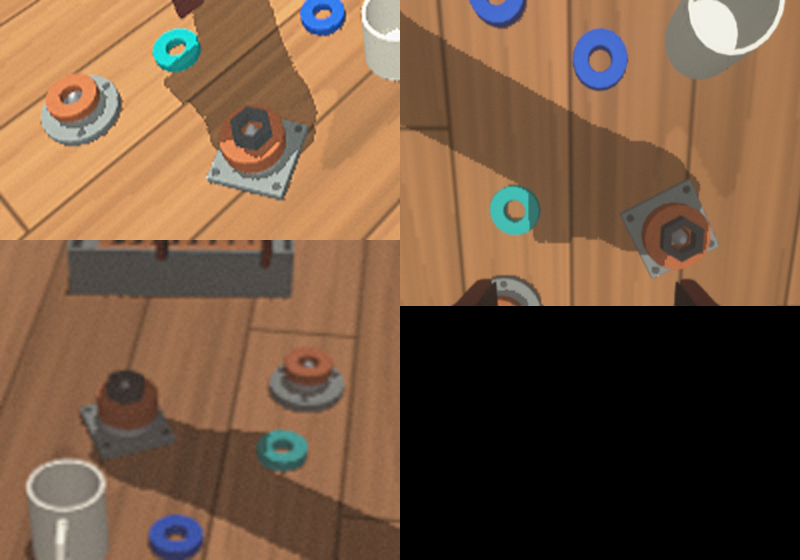

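Both stacks lie flat on their pins: the square stand at scene crop (252,145) and the round one at (75,100). The mug hasn't moved and the arm is clear, so I'm handing in.

```bash
python3 -c "
from h import *
print(job.job_done())"
```

```text
the job is handed in; nothing more can be done
None
```

Job handed in: large flange, thick wheel and nut are on the square-foot pin and small flange and thin wheel on the round-foot pin, all flat and released in the last pictures; the arm never came near the mug, wrench or jar, and the judge returned no verdict.

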